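# Weigh the round pan of rock chips on the spring balance

### The arm

A 6-joint arm with a two-finger parallel gripper is mounted at the origin on the work surface. World frame = base frame: x ahead of the robot, y to its left, z up, the work surface at z = 0. Lengths are in m, angles in rad, forces in N, time in s.
With the tool pointing down it reaches from about 0.375 to 0.975 m from the base axis. Payload 3.8 kg.
Tool frame: the origin (TCP) lies on the centre line of the jaws, within the pads' length; the fingertips stand 17 mm ahead of it and the grasp point (between the pads) lies 2 mm behind it (bot.tip_extent is the distance from the TCP to the fingertips, in m); z points along the fingers, y is the line along which they close (so a half turn about z gives the same grasp; the last joint's range is limited). The gripper opens to 85 mm and grips with 20 to 120 N. Pads are 22 mm wide; open, the fingers measure 114 mm over their backs; the gripper's body (76 mm by 85 mm) begins 54 mm behind the grasp point. The pads swing forward as they close: fully open they stand 13 mm farther back than shut.
Start: joints at [1.077, 0.264, 1.604, -0, 1.274, -0.037], TCP at [0.298, 0.606, 0.248] pointing down, gripper open.
Joint ranges: [-2.63, 2.63], [-0.94, 2.18], [0.31, 2.57], [-1.31, 4.45], [0, 2.66], [-2.55, 2.55]. Speed limits (rad/s): [2.57, 2.57, 3.14, 3.14, 3.14, 3.14].

### API

Orientations are given as a rotation vector (axis times angle).
In Python, from workcell import readout, read_camera, finish_job, bot gives the robot as it stands.
- The arm moves only by the tool jog_arm, never from a script. Its argument "deltas" is one flat list of numbers, 7 for each row, row after row: the shift along the tool's x, y, z in m, then the turn, a rotation vector about the tool's x, y, z in degrees, then the gripper command: -1 is shut, 1 is fully open, values between are in proportion. A call has 1 to 8 rows; each row is the pose to reach, as a shift and turn from the pose commanded when the call began, along the tool's axes at that moment; what a row does not reach only later rows make up. A row lasts 1/10 s, in which the tool goes at most 50 mm and 8.59 degrees, less where a joint would pass 70% of its speed; a pose out of reach is approached as far as the arm can. A call with a gripper value outside its range is refused whole. The fingers move at their own pace and stop on an object; "squeeze" is the grip in N (left out, the last holds). Time passes only in rows, so rows that repeat a pose let the fingers close. It gives the time, the measured TCP pose, the force, the opening and the grip force at its end, in the units of the state.
- readout.read_state(): the state, without advancing time (a new reading comes with each control period).
- read_camera(name): name is "scene" or "top" or "wrist"; returns a dict with "color" (480x640x3 uint8, blue, green, red), "fx", "fy", "cx", "cy" (pixels), "dist" ([k1, k2, p1, p2, k3] as OpenCV has them; the pictures are not rectified), "origin" and "attitude" of the camera in the world. Camera axes: x right, y down, z forward; pixel columns grow to the right and rows downward; lengths in m; the calibration is good to about 2 mm. A picture is of the moment at which its call begins. There is no depth.
- finish_job(): hands the job in; it is judged then, once.
The state is a dict: "time": time; "q": joint angles; "joint_vel": joint speeds; "joint_torque": joint torques, N m; "tool_pos": TCP position; "tcp_rot": TCP orientation; "wrist_force": force on the tool from outside, world axes, zero at the start; "torque": the same for the moment, N m; "width": opening from 0.0 (shut) to 1.0 (fully open); "grip_force": force on a finger pad.
Only numpy, scipy, OpenCV 4.12 (cv2) and the standard library are available. Lean on these libraries where they do the work, as an engineer would, in place of code of your own. Each camera call takes 0.05 s, during which the arm holds its last target. There are 200 camera calls.

### The job

Weigh the rock chips in the round pan: pick the pan up by its wooden grip, slip its strap handle over the upturned lip of the spring balance's hook and let it down gently, without pushing the hook to the bottom of its travel. Let go, back off and wait until the hook has stopped bobbing and the pan hangs still and level, clear of the table. Leave the square pan where it stands.

Things in the scene. Friction and masses are not known exactly. Their poses are not given: they have to be found in the camera images.
- round_pan_grip (a point): Centre of the upright wooden grip (24 in x, 14 in y, 52 tall) atop the ROUND dish, 112 across, 0.3-0.65 kg with rock chips; 150 above its underside. Under the grip a flat steel strap handle, an upside-down U in the y-z plane: top 16 wide (x), 4 thick, underside 30 below the point; legs at y +-42. The opening under it runs through along x, clear down to 105 below the point. z up. x, -x alike. mm.
- hook_seat (a point): Where the strap rests: top face of the balance's sprung flat hook, 230 mm up when empty. Strip 18 wide (y), 5 thick, level along x; free end at -x with a lip 18 high, 25 to 30 from the point. At +x free for 49, then carriage 56 wide, 21 high; fixed column at 72, 60 wide, top 294 above the table; 12 mm foot plate from 45. Moves with the hook, z up.
- hook (a joint): Dip of the balance's hook in m: 0 = empty, at its upper stop; grows downwards; bottom stop at 0.080. Spring about 170 N/m, starts to move at about 0.4 N, lightly damped: bobs at about 3 Hz for a second or so when loaded. The round pan hanging on it gives a dip of 0.015 to 0.036.
- square_pan_grip (a point): Centre of the wooden grip of the SQUARE pan, not to be weighed: same strap, grip and height as the round one, but its dish is square, 104 by 104 mm. Loose; leave it alone.

How it is judged:
By the outcome, as a careful person would: the job done as asked, in the order asked, and still so for the second after the job is handed in, with the robot touching nothing.
It also fails if it takes over 58 s, if anything falls off the work surface, if the arm or the gripper's body presses on something with over 40 N, if the wrist force passes 120 N, or if a joint passes its speed limit or range.

## Working session

There is one attempt and no reset: what is moved stays moved. The work goes in short steps, Python scripts to look and compute and a tool call to move; the robot and the scene stay as the last step left them, time stands still between calls to the robot, and variables do not carry over. Pictures are saved under pics/ and viewed, at most 10 in all, crops included, and the job is handed in when it is done.

Besides the shell and the picture viewer there is one more tool, called after ">>>" as name(argument=value, ...), one argument or row to a line, values as JSON. jog_arm: Moves the arm, as the interface text tells. Its arguments: {"type":"object","properties":{"deltas":{"type":"array"},"squeeze":{"type":"number"}},"required":["deltas"]}

```bash
mkdir -p pics; cat > h.py <<'E'
import numpy as np,cv2
from scipy.spatial.transform import Rotation as R
from workcell import readout, read_camera, finish_job, bot
def Ratt(c):
    a=np.array(c["attitude"],float)
    return a if a.shape==(3,3) else R.from_rotvec(a).as_matrix()
def ray(c,u,v):
    K=np.array([[c["fx"],0,c["cx"]],[0,c["fy"],c["cy"]],[0,0,1]],float)
    p=cv2.undistortPoints(np.array([[[u,v]]],float),K,np.array(c["dist"],float))[0,0]
    return np.array(c["origin"],float),Ratt(c)@np.array([p[0],p[1],1])
def onz(c,u,v,z):
    o,d=ray(c,u,v); return o+d*(z-o[2])/d[2]
def two(c1,p1,c2,p2):
    o1,d1=ray(c1,*p1);o2,d2=ray(c2,*p2)
    d1/=np.linalg.norm(d1);d2/=np.linalg.norm(d2)
    s=np.linalg.lstsq(np.c_[d1,-d2],o2-o1,rcond=None)[0]
    a=o1+s[0]*d1;b=o2+s[1]*d2
    return (a+b)/2,np.linalg.norm(a-b)
def proj(c,P):
    K=np.array([[c["fx"],0,c["cx"]],[0,c["fy"],c["cy"]],[0,0,1]],float)
    A=Ratt(c).T
    return cv2.projectPoints(np.atleast_2d(P).astype(float),cv2.Rodrigues(A)[0],-A@np.array(c["origin"],float),K,np.array(c["dist"],float))[0][:,0]
E
python3 - <<'E'
from h import *
import pickle
s=readout.read_state();print(s)
C={n:read_camera(n) for n in("scene","top")}
pickle.dump(C,open("c0.pkl","wb"))
for n,c in C.items():
    cv2.imwrite(f"pics/{n}0.png",c["color"]);print(n,c["fx"],c["cx"],c["cy"],c["dist"],c["origin"],c["attitude"])
E
```

```text
{'time': 0.0, 'q': array([ 1.07712710e+00,  2.64788085e-01,  1.60539686e+00, -1.27024946e-05,
        1.27369654e+00, -3.69183333e-02]), 'joint_vel': array([-1.03602766e-03, -1.41410753e-03, -2.66206597e-05,  3.77734258e-04,
        1.91991817e-03, -3.77945320e-04]), 'joint_torque': array([ 1.62205150e-03, -5.15111589e+01, -3.67308140e+01, -2.39725756e-05,
        1.31232943e-02,  4.52762094e-06]), 'tool_pos': array([0.297381  , 0.60517789, 0.2469261 ]), 'tcp_rot': array([-0.71110294, -3.05944902,  0.00347385]), 'wrist_force': array([-0.63820194,  0.03876336,  0.20919972]), 'torque': array([-0.0570844 , -0.0018377 ,  0.03932334]), 'grip_force': 0.0, 'width': 1.0026768229842808}
scene 433.599743193498 316.7589980099624 236.41873136625267 [-0.04751865  0.          0.          0.          0.        ] [ 0.97039272 -0.55278104  0.89508102] [-2.23851912 -0.73635901  0.33060812]
top 486.67029086770276 321.76362184350216 236.34036811093705 [-0.02433812  0.          0.          0.          0.        ] [0.41549102 0.00450629 1.06338369] [-2.18559152  2.12814977 -0.19599586]
```

View pics/scene0.png

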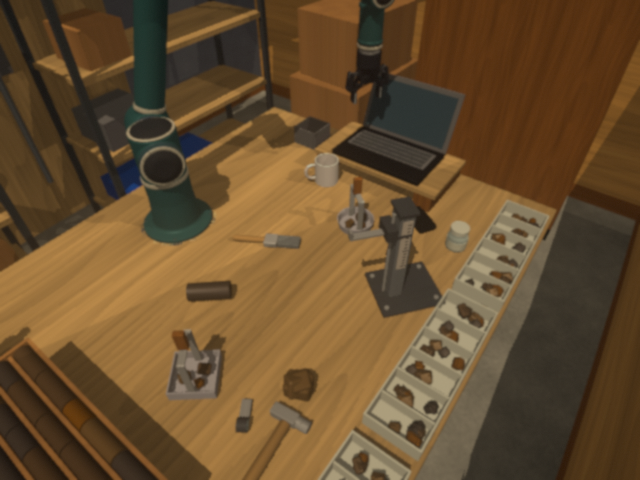

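View pics/top0.png

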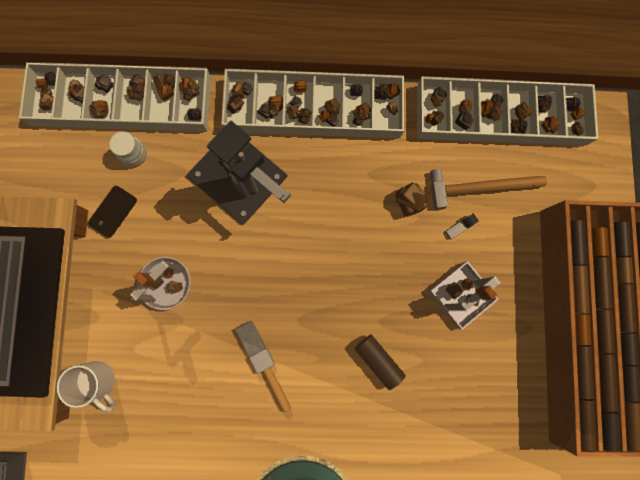

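The scene view shows the round pan at (355,222), grip (357,187), and the balance at (400,250). In the top view the round dish is at (163,284) with its grip near (142,280), and the hook strip runs from (255,175) to (290,197). I'll enlarge these areas.

```bash
python3 - <<'E'
from h import *
import pickle
C=pickle.load(open("c0.pkl","rb"))
def crop(n,x,y,w,h):
    return cv2.resize(C[n]["color"][y:y+h,x:x+w],(400,300),interpolation=cv2.INTER_CUBIC)
a=np.hstack([crop("top",110,245,80,60),crop("top",180,120,120,90)])   # x5, x3.33
b=np.hstack([crop("scene",320,172,80,60),crop("scene",340,185,120,90)])
cv2.imwrite("pics/crops.png",np.vstack([a,b]))
c=C["top"]
print("dish rim z~.03",onz(c,163,284,.03),"hook",onz(c,270,183,.23),onz(c,288,196,.24))
for uv in[(187,176),(287,177),(241,222),(232,122)]:print(onz(c,*uv,.012))
E
```

```text
dish rim z~.03 [0.46187195 0.30575436 0.03      ] hook [0.63448043 0.07364005 0.23      ] [0.60972983 0.0408215  0.24      ]
[0.70186858 0.27554992 0.012     ]
[0.70669858 0.05460553 0.012     ]
[0.6021161  0.15138274 0.012     ]
[0.83067528 0.18308202 0.012     ]
```

View pics/crops.png

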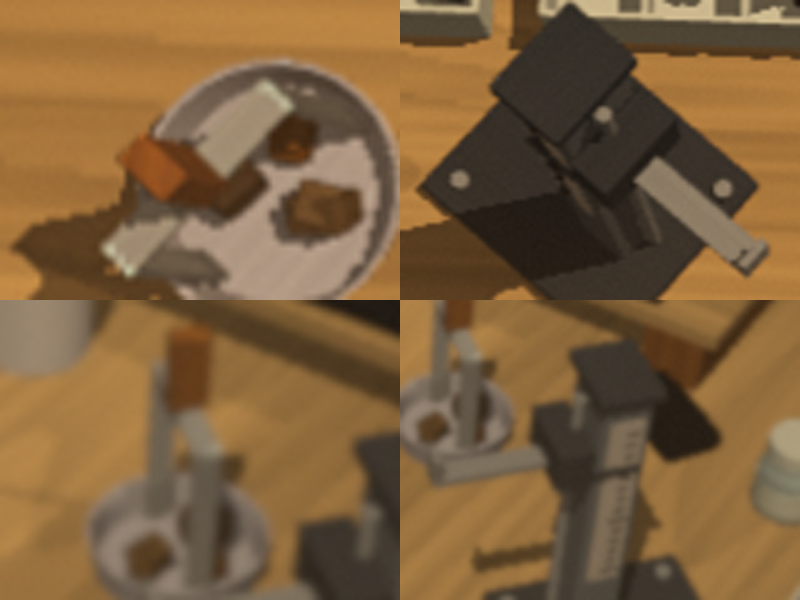

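```bash
python3 - <<'E'
from h import *
import pickle
C=pickle.load(open("c0.pkl","rb")); t,s=C["top"],C["scene"]
T1=lambda x,y:(110+x/5-.4,245+y/5-.4); T2=lambda x,y:(180+x/3.333-.35,120+y/3.333-.35)
S1=lambda x,y:(320+x/5-.4,172+y/5-.4); S2=lambda x,y:(340+x/3.333-.35,185+y/3.333-.35)
g=lambda n,p:print(n,np.round(p,4))
g("grip top plane",onz(t,*T1(153,168),.176)); g("grip top tri",two(t,T1(153,168),s,S1(188,33))[0])
a=onz(t,*T1(281,95),.124);b=onz(t,*T1(115,258),.124)
g("strap ends",[a,b]); g("mid",(a+b)/2); d=a-b; print("len",np.linalg.norm(d),"y-ax ang",np.degrees(np.arctan2(d[1],d[0])))
col=[onz(t,*T2(*p),.294) for p in((92,88),(170,5),(237,65),(167,143))]
g("col",col)
for i in range(4):
    e=col[(i+1)%4]-col[i];print(np.linalg.norm(e).round(4),np.degrees(np.arctan2(e[1],e[0])).round(1))
tip=onz(t,*T2(352,256),.248);g("lip top",tip)
g("lip tri",two(t,T2(352,256),s,S2(32,155)))if 0 else print(two(t,T2(352,256),s,S2(35,155)))
r=onz(t,*T2(248,170),.23);g("strip root",r); d=r-onz(t,*T2(340,262),.23);print("strip",np.linalg.norm(d),np.degrees(np.arctan2(d[1],d[0])))
q=readout.read_state();print(R.from_rotvec(q["tcp_rot"]).as_matrix().round(3))
E
```

```text
grip top plane [0.4646 0.3049 0.176 ]
grip top tri [0.4638 0.3043 0.1752]
strap ends [[0.4968 0.2758 0.124 ]
 [0.433  0.3342 0.124 ]]
mid [0.4649 0.305  0.124 ]
len 0.08656220961815027 y-ax ang -42.468690643631106
col [[0.6766 0.1733 0.294 ]
 [0.7207 0.1375 0.294 ]
 [0.6908 0.1029 0.294 ]
 [0.6498 0.1351 0.294 ]]
0.0568 -39.1
0.0457 -130.9
0.0521 141.8
0.0466 55.0
lip top [0.6069 0.0451 0.248 ]
(array([0.60713045, 0.04502526, 0.24601546]), np.float64(0.0005892650794775574))
strip root [0.656  0.1026 0.23  ]
strip 0.06976116534359188 46.23127844498289
[[-0.897  0.441 -0.001]
 [ 0.441  0.897 -0.002]
 [ 0.    -0.002 -1.   ]]
```

>>> jog_arm(
  deltas=[-0.282,-0.197,0.0,0,0,106.3,1,-0.282,-0.197,0.0,0,0,106.3,1,-0.282,-0.197,0.0,0,0,106.3,1,-0.282,-0.197,0.0,0,0,106.3,1,-0.282,-0.197,0.0,0,0,106.3,1,-0.282,-0.197,0.0,0,0,106.3,1,-0.282,-0.197,0.0,0,0,106.3,1,-0.282,-0.197,0.0,0,0,106.3,1],
  squeeze=50,
)

```text
time: 0.9
tool_pos: [0.4659, 0.2998, 0.2478]
tcp_rot: [2.326, 2.109, -0.002]
wrist_force: [0.6, 0.5, -0.9]
width: 1.0
grip_force: 0.0
```

>>> jog_arm(
  deltas=[0,0,0,0,0,37.6,1,0,0,0,0,0,37.6,1,0,0,0,0,0,37.6,1,0,0,0,0,0,37.6,1,0,0,0,0,0,37.6,1,0,0,0,0,0,37.6,1],
)

```text
time: 1.5
tool_pos: [0.4636, 0.3044, 0.2477]
tcp_rot: [2.876, 1.264, -0.002]
wrist_force: [0.1, 0.2, 0.2]
width: 1.0
grip_force: 0.0
```

```bash
python3 - <<'E'
from h import *
q=readout.read_state();M=R.from_rotvec(q["tcp_rot"]).as_matrix();print(q["tool_pos"],M.round(3))
c=read_camera("wrist");cv2.imwrite("pics/w1.png",c["color"])
G=np.array([.4645,.3048,.176]);px=np.array([.6756,.7373,0]);py=np.array([-.7373,.6756,0])
print(proj(c,[G+a*px*.012+b*py*.007 for a,b in((1,1),(1,-1),(-1,-1),(-1,1))]).round(1), proj(c,[G+[0,0,-.052]+py*.042,G+[0,0,-.052]-py*.042]).round(1))
print("shift",M.T@(G-q["tool_pos"]))
E
```

```text
[0.4636     0.30438352 0.24771976] [[ 0.676  0.737 -0.001]
 [ 0.737 -0.676 -0.001]
 [-0.001 -0.    -1.   ]]
[[308.9 242.3]
 [333.8 242.2]
 [333.4 281.2]
 [309.3 281.2]] [[261.4 233.8]
 [380.7 233.7]]
shift [0.00098777 0.000402   0.07171869]
```

View pics/w1.png

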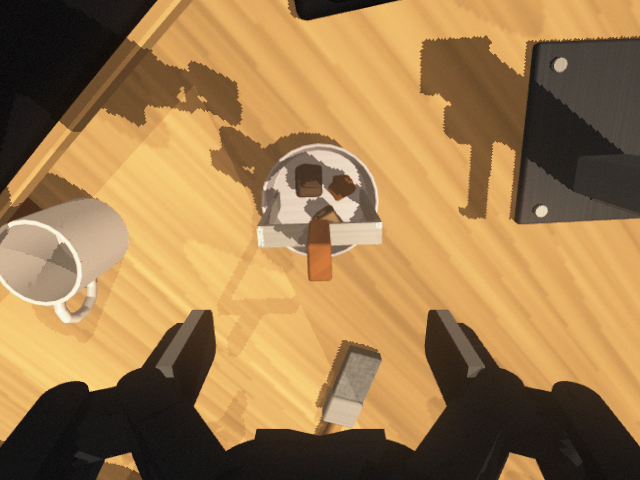

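The wrist view shows the grip top at about (308–331, 242–281) and the strap centred at (320,234), within about 1 px of the prediction. I'll descend and grip.

>>> jog_arm(
  deltas=[0.001,0,0.03,0,0,0,1,0.001,0,0.06,0,0,0,1,0.001,0,0.08,0,0,0,1,0.001,0,0.097,0,0,0,1,0.001,0,0.097,0,0,0,1,0.001,0,0.097,0,0,0,-1,0.001,0,0.097,0,0,0,-1,0.001,0,0.097,0,0,0,-1],
)

```text
time: 2.35
tool_pos: [0.4655, 0.3059, 0.1528]
tcp_rot: [-2.875, -1.265, -0.004]
wrist_force: [-0.2, 0.1, -0.5]
width: 0.512
grip_force: 0.0
```

>>> jog_arm(
  deltas=[0,0,0,0,0,0,-1,0,0,0,0,0,0,-1,0,0,0,0,0,0,-1,0,0,0,0,0,0,-1],
)

```text
time: 2.75
tool_pos: [0.465, 0.3059, 0.152]
tcp_rot: [-2.875, -1.264, -0.002]
wrist_force: [0.0, 1.7, 3.6]
width: 0.155
grip_force: 50.3
```

>>> jog_arm(
  deltas=[0,0,-0.004,0,0,0,-1,0,0,-0.012,0,0,0,-1,0,0,-0.03,0,0,0,-1,0,0,-0.06,0,0,0,-1,0,0,-0.09,0,0,0,-1,0,0,-0.12,0,0,0,-1,0,0,-0.14,0,0,0,-1,0,0,-0.148,0,0,0,-1],
)

```text
time: 3.55
tool_pos: [0.4654, 0.3056, 0.302]
tcp_rot: [-2.876, -1.264, -0.006]
wrist_force: [0.8, 0.8, -3.5]
width: 0.155
grip_force: 49.3
```

>>> jog_arm(
  deltas=[-0.01,0.011,0,0,0,0,-1,-0.029,0.032,0,0,0,0,-1,-0.058,0.063,0,0,0,-1,-1,-0.087,0.095,0,0,0,-2,-1,-0.116,0.127,0,0,0,-2,-1,-0.145,0.158,0,0,0,-2,-1,-0.174,0.19,0,0,0,-2,-1,-0.193,0.211,0,0,0,-2,-1],
)

```text
time: 4.35
tool_pos: [0.4878, 0.0169, 0.2969]
tcp_rot: [-2.854, -1.312, 0.007]
wrist_force: [1.0, 0.8, -3.3]
width: 0.159
grip_force: 49.4
```

```bash
python3 - <<'E'
from h import *
import pickle
C={n:read_camera(n) for n in("scene","top","wrist")}
pickle.dump(C,open("c1.pkl","wb"))
q=readout.read_state();M=R.from_rotvec(q["tcp_rot"]).as_matrix();print(q["tool_pos"],M.round(3),q["wrist_force"],q["width"])
print("to seat-.12",M.T@(np.array([.547,-.0253,.300])-q["tool_pos"]))
print(proj(C["wrist"],[[.607,.045,.248],[.6249,.0659,.23]]))
def crop(n,x,y,w,h):return cv2.resize(C[n]["color"][y:y+h,x:x+w],(400,300),interpolation=cv2.INTER_CUBIC)
p=proj(C["top"],[.49,.02,.25])[0];p2=proj(C["scene"],[.52,.04,.22])[0];print(p,p2)
b=lambda v,w,m:int(np.clip(v-w/2,0,m-w))
a=np.hstack([crop("top",b(p[0],160,640),b(p[1],120,480),160,120),crop("top",220,130,120,90)])
w=np.hstack([crop("scene",b(p2[0],200,640),b(p2[1],150,480),200,150),crop("wrist",0,0,640,480)])
cv2.imwrite("pics/c1.png",np.vstack([a,w]))
E
```

```text
[0.48815292 0.01811108 0.29708718] [[ 0.653  0.757 -0.004]
 [ 0.757 -0.653 -0.   ]
 [-0.003 -0.003 -1.   ]] [-0.9294371   0.54717114 -3.57729617] 0.16194056380125327
to seat-.12 [ 0.00553171  0.07290791 -0.00313412]
[[486.10128223  70.47164204]
 [477.11764587   9.34548348]]
[297.75808101 264.79515875] [317.19958178 225.48009855]
```

View pics/c1.png

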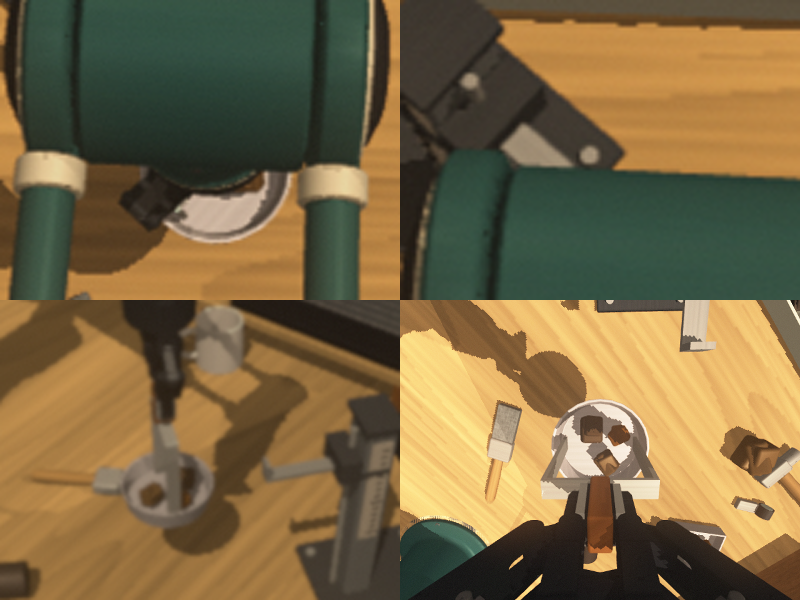

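Pan held (about 3.4 N); in the wrist view the hook lip appears at about (477,72), against a prediction of (486,70), and the strip is parallel to the tool. I'll move into line and look again.

>>> jog_arm(
  deltas=[0.0,0.006,0,0,0,0,-1,0.002,0.02,-0.001,0,0,0,-1,0.004,0.04,-0.003,0,0,0,-1,0.006,0.06,-0.003,0,0,0,-1,0.006,0.07,-0.003,0,0,0,-1,0.006,0.073,-0.003,0,0,0,-1,0.006,0.073,-0.003,0,0,0,-1],
)

```text
time: 5.2
tool_pos: [0.549, -0.0221, 0.3018]
tcp_rot: [-2.852, -1.315, 0.002]
wrist_force: [0.1, 0.5, -3.4]
width: 0.156
grip_force: 49.6
```

```bash
python3 - <<'E'
from h import *
import pickle
w=read_camera("wrist");pickle.dump(w,open("c2.pkl","wb"))
q=readout.read_state();M=R.from_rotvec(q["tcp_rot"]).as_matrix();print(q["tool_pos"],M.round(3),q["wrist_force"],q["width"])
print(proj(w,[[.607,.045,.248],[.6249,.0659,.23],[.656,.1026,.23]]))
cv2.imwrite("pics/w2.png",cv2.resize(w["color"][0:240,160:480],(800,600),interpolation=cv2.INTER_CUBIC))
E
```

```text
[ 0.54868898 -0.02193804  0.3018794 ] [[ 0.649  0.76  -0.001]
 [ 0.76  -0.649  0.   ]
 [-0.    -0.001 -1.   ]] [ 0.15123521 -0.06124935 -3.71803828] 0.15761358994420874
[[322.03634305  97.05322079]
 [322.04900983  37.23926976]
 [321.79893195 -82.84277163]]
```

View pics/w2.png

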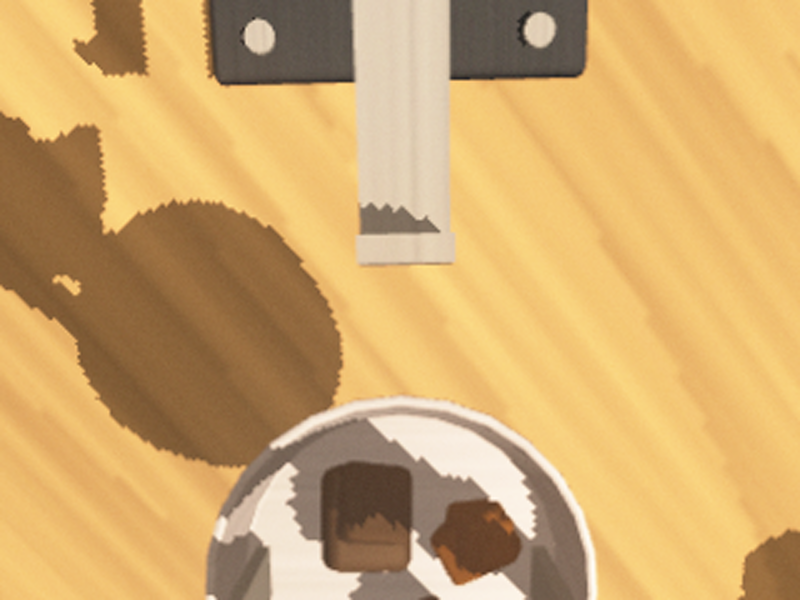

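The lip centre is at (322,99.6), against a prediction of (322,97), so the lateral alignment is good; the hook is yawed about 1° from the tool. I'll advance over the lip.

>>> jog_arm(
  deltas=[0.006,0,0,0,0,-1,-1,0.018,0,0,0,0,-1,-1,0.036,0,0,0,0,-1,-1,0.056,0,0,0,0,-1,-1,0.076,0,0,0,0,-1,-1,0.095,0,0,0,0,-1,-1,0.107,0,0,0,0,-1,-1,0.113,0,0,0,0,-1,-1],
)

```text
time: 6.05
tool_pos: [0.6234, 0.065, 0.3019]
tcp_rot: [-2.841, -1.341, 0.001]
wrist_force: [-0.0, 0.0, -3.6]
width: 0.155
grip_force: 49.5
```

>>> jog_arm(
  deltas=[0,0,0,0,0,0,-1,0,0,0,0,0,0,-1],
)

```text
time: 6.25
tool_pos: [0.6222, 0.0632, 0.302]
tcp_rot: [2.842, 1.339, -0.002]
wrist_force: [-0.1, 0.2, -2.8]
width: 0.155
grip_force: 49.5
```

```bash
python3 - <<'E'
from h import *
import pickle
C={n:read_camera(n) for n in("scene","wrist")}
q=readout.read_state();M=R.from_rotvec(q["tcp_rot"]).as_matrix();print(q["tool_pos"],M.round(3),q["wrist_force"],q["width"])
s=np.array([.6246,.0655,.23]);print("seat rel in tool",M.T@(s-q["tool_pos"]))
a=cv2.resize(C["scene"]["color"][150:300,310:460],(400,400),interpolation=cv2.INTER_CUBIC)
b=cv2.resize(C["wrist"]["color"][0:320,160:480],(400,400),interpolation=cv2.INTER_CUBIC)
cv2.imwrite("pics/c3.png",np.hstack([a,b]))
E
```

```text
[0.62207542 0.062837   0.3022956 ] [[ 0.637  0.771 -0.   ]
 [ 0.771 -0.637 -0.   ]
 [-0.    -0.    -1.   ]] [-0.56012491 -0.1240148  -3.86127384] 0.15554259432209813
seat rel in tool [0.00369507 0.00025135 0.07229386]
```

View pics/c3.png

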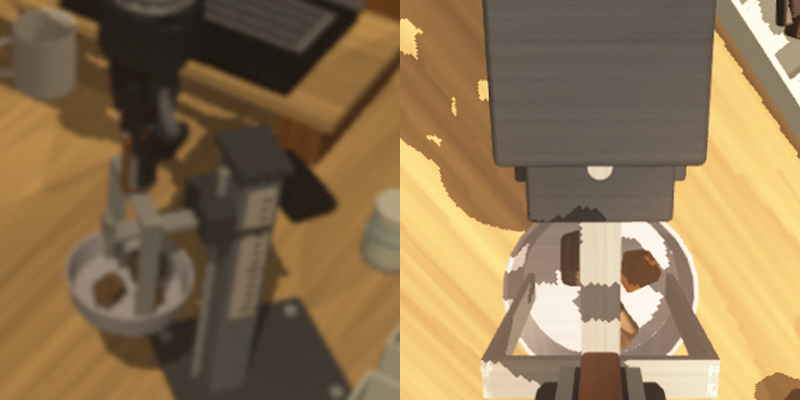

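The hook passes centrally through the strap opening: the strap is at row ~375 of the right crop and the strip is centred at x≈600. I'll let it down gently.

>>> jog_arm(
  deltas=[0,0,0.004,0,0,0,-1,0,0,0.01,0,0,0,-1,0,0,0.017,0,0,0,-1,0,0,0.023,0,0,0,-1,0,0,0.028,0,0,0,-1,0,0,0.032,0,0,0,-1,0,0,0.035,0,0,0,-1,0,0,0.037,0,0,0,-1],
)

```text
time: 7.15
tool_pos: [0.6224, 0.0635, 0.2649]
tcp_rot: [-2.842, -1.339, 0.0]
wrist_force: [0.8, -0.5, -3.5]
width: 0.157
grip_force: 49.5
```

>>> jog_arm(
  deltas=[0,0,0.002,0,0,0,-1,0,0,0.004,0,0,0,-1,0,0,0.006,0,0,0,-1,0,0,0.008,0,0,0,-1,0,0,0.01,0,0,0,-1,0,0,0.012,0,0,0,-1,0,0,0.013,0,0,0,-1,0,0,0.013,0,0,0,-1],
)

```text
time: 7.95
tool_pos: [0.6226, 0.0635, 0.2524]
tcp_rot: [2.842, 1.339, 0.001]
wrist_force: [-0.0, 0.0, -1.1]
width: 0.158
grip_force: 49.7
```

>>> jog_arm(
  deltas=[0,0,0.001,0,0,0,-1,0,0,0.003,0,0,0,-1,0,0,0.004,0,0,0,-1,0,0,0.005,0,0,0,-1,0,0,0.006,0,0,0,-1,0,0,0.006,0,0,0,-1,0,0,0.006,0,0,0,-1],
)

```text
time: 8.65
tool_pos: [0.6226, 0.0635, 0.2465]
tcp_rot: [2.842, 1.339, 0.001]
wrist_force: [0.9, 0.4, -0.3]
width: 0.159
grip_force: 49.9
```

```bash
python3 - <<'E'
from h import *
f=[]
for i in range(8):
    read_camera("wrist"); q=readout.read_state(); f.append(q["wrist_force"])
print(np.mean(f,0),np.std(f,0),q["tool_pos"])
E
```

```text
[ 0.68776179  0.22637625 -0.68252297] [0.37834365 0.5619034  0.40348038] [0.62259623 0.06353329 0.24638238]
```

>>> jog_arm(
  deltas=[0,0,0.001,0,0,0,-1,0,0,0.002,0,0,0,-1,0,0,0.003,0,0,0,-1,0,0,0.003,0,0,0,-1,0,0,0.003,0,0,0,-1],
)

```text
time: 9.55
tool_pos: [0.6226, 0.0635, 0.2433]
tcp_rot: [2.842, 1.339, 0.0]
wrist_force: [1.2, 0.1, 0.4]
width: 0.16
grip_force: 50.1
```

```bash
python3 - <<'E'
from h import *
f=[]
for i in range(8):
    read_camera("wrist"); q=readout.read_state(); f.append(q["wrist_force"])
print(np.mean(f,0),np.std(f,0),q["tool_pos"])
E
```

```text
[ 1.33313358  0.58723259 -0.3642324 ] [0.60933286 0.49244382 0.33079422] [0.62256275 0.0635402  0.24336489]
```

Nearly unloaded; now I'll open.

>>> jog_arm(
  deltas=[0,0,0.001,0,0,0,-0.55,0,0,0.001,0,0,0,-0.4,0,0,0.001,0,0,0,-0.2,0,0,0.001,0,0,0,0.0,0,0,0.001,0,0,0,0.2,0,0,0.001,0,0,0,0.2,0,0,0.001,0,0,0,0.2,0,0,0.001,0,0,0,0.2],
)

```text
time: 10.75
tool_pos: [0.6225, 0.0635, 0.2423]
tcp_rot: [2.842, 1.339, 0.0]
wrist_force: [-0.6, -0.3, -0.0]
width: 0.599
grip_force: 0.0
```

```bash
python3 - <<'E'
from h import *
C={n:read_camera(n) for n in("scene","wrist")}
q=readout.read_state();print(q["tool_pos"],q["wrist_force"],q["width"])
a=cv2.resize(C["scene"]["color"][150:300,310:460],(400,400),interpolation=cv2.INTER_CUBIC)
b=cv2.resize(C["wrist"]["color"][80:480,120:520],(400,400),interpolation=cv2.INTER_CUBIC)
cv2.imwrite("pics/c4.png",np.hstack([a,b]))
E
```

```text
[0.6224561  0.06349828 0.24231014] [0.18296667 0.949637   0.56609004] 0.5998426764484398
```

View pics/c4.png

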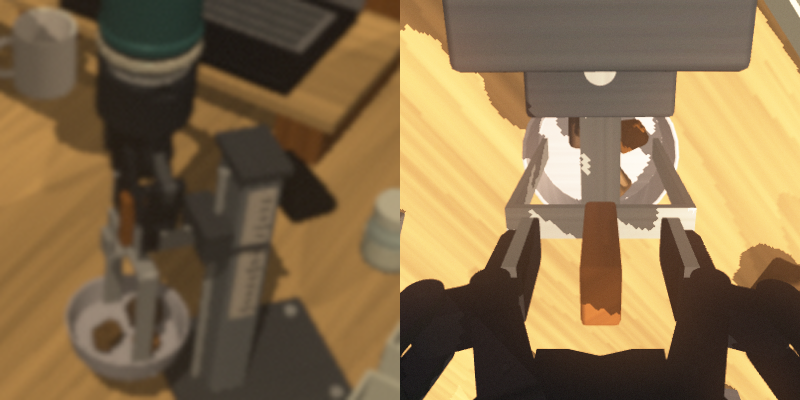

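The grip stands free and centred between the fingers at (600,265), with the pan hanging on the hook. I'll back off upward, then away.

>>> jog_arm(
  deltas=[0,0,-0.005,0,0,0,0.2,0,0,-0.015,0,0,0,0.2,0,0,-0.03,0,0,0,0.2,0,0,-0.05,0,0,0,0.2,0,0,-0.075,0,0,0,0.2,0,0,-0.1,0,0,0,0.2,0,0,-0.125,0,0,0,0.2,0,0,-0.15,0,0,0,0.2],
)

```text
time: 11.65
tool_pos: [0.6226, 0.0635, 0.3954]
tcp_rot: [2.841, 1.339, 0.003]
wrist_force: [0.4, 0.2, -0.2]
width: 0.6
grip_force: 0.0
```

>>> jog_arm(
  deltas=[-0.03,0,0,0,0,0,0.2,-0.06,0,0,0,0,0,0.2,-0.09,0.03,0,0,0,0,0.2,-0.12,0.06,0,0,0,0,0.2,-0.14,0.09,0,0,0,0,0.2,-0.15,0.12,0,0,0,0,0.2,-0.15,0.15,0,0,0,0,0.2,-0.15,0.15,0,0,0,0,0.2],
)

```text
time: 12.45
tool_pos: [0.6444, -0.1505, 0.3929]
tcp_rot: [2.842, 1.335, 0.001]
wrist_force: [0.2, 0.7, -1.2]
width: 0.606
grip_force: 0.0
```

>>> jog_arm(
  deltas=[0,0,0,0,0,0,0.2,0,0,0,0,0,0,0.2,0,0,0,0,0,0,0.2,0,0,0,0,0,0,0.2,0,0,0,0,0,0,0.2,0,0,0,0,0,0,0.2,0,0,0,0,0,0,0.2,0,0,0,0,0,0,0.2],
)

```text
time: 13.25
tool_pos: [0.6426, -0.1476, 0.3923]
tcp_rot: [-2.842, -1.34, 0.0]
wrist_force: [0.8, -1.1, -0.3]
width: 0.601
grip_force: 0.0
```

```bash
python3 - <<'E'
from h import *
p=None
for i in range(80):
    c=read_camera("scene") 
    if i%8==7:
        g=c["color"][150:300,310:460].astype(int)
        if p is not None: d=abs(g-p).max(2); print(d.max(),(d>25).sum(),end=" | ")
        p=g
q=readout.read_state();print(q["time"],q["tool_pos"],q["wrist_force"])
t=read_camera("top")
a=cv2.resize(c["color"][150:300,310:460],(400,400),interpolation=cv2.INTER_CUBIC)
b=cv2.resize(t["color"][110:260,180:330],(400,400),interpolation=cv2.INTER_CUBIC)
cv2.imwrite("pics/c5.png",np.hstack([a,b]))
E
```

```text
13 0 | 14 0 | 13 0 | 7 0 | 7 0 | 7 0 | 9 0 | 7 0 | 13 0 | 17.25 [ 0.64267349 -0.14765261  0.39230296] [-0.19615696  0.10242498 -0.1436275 ]
```

View pics/c5.png

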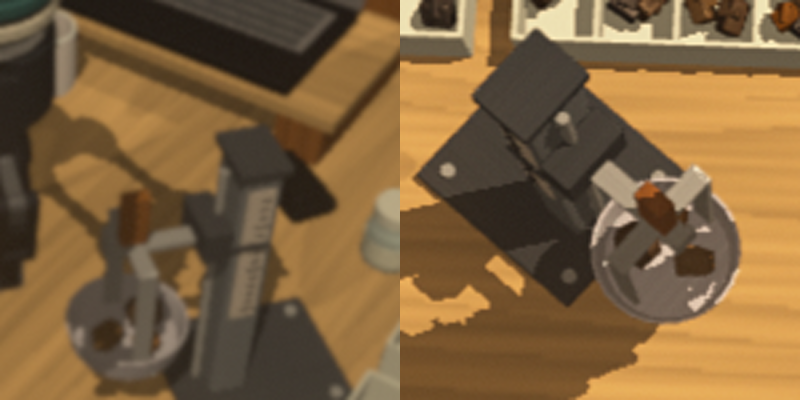

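The pan hangs on the hook, still (no changed pixels over 4 s) and level, clear of the table and the column. I'll hand it in.

```bash
python3 -c "
from h import *
print(finish_job())"
```

```text
the job is handed in; nothing more can be done
None
```

The round pan hangs still and level on the spring balance's hook, clear of the table, with the arm backed off and the square pan never approached; I handed the job in after about 17 s of robot time, and no verdict came back.

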